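# Take the hot lid off the nut warmer with the lid lifter

## Robot

A 7-joint arm with a two-finger parallel gripper is mounted at the origin on the work surface. World frame = base frame: x ahead of the robot, y to its left, z up, the work surface at z = 0. Lengths are in mm, angles in rad, forces in N, time in s.
With the tool pointing down it reaches from about 400 to 900 mm from the base axis. Payload 5.6 kg.
Tool frame: the origin (TCP) lies midway between the tips of the shut fingers; the grasp point (between the pads) lies 19 mm behind it; x points along the fingers, y is the direction in which the jaws open and shut, and the axes are right-handed (so a half turn about x gives the same grasp; the last joint's range is limited). The gripper opens to 92 mm and grips with 3 to 60 N. Pads are 20 mm wide; open, the fingers measure 128 mm over their backs; the gripper's body (75 mm by 189 mm) begins 69 mm behind the grasp point.
Start: joints at [-1.191, 0.468, -0.012, 1.603, 0.006, 1.071, -0.056], TCP at [266.745, 592.753, 214.592] pointing down, gripper open.
Joint ranges: [-2.53, 2.53], [-0.31, 2.02], [-1.57, 1.55], [0.28, 2.44], [-1.29, 4.43], [0.15, 1.84], [-2.92, 2.92]. Speed limits (rad/s): [2.57, 2.57, 3.14, 3.14, 3.14, 3.14, 3.14].

## Interface

Orientations are given as a rotation vector (axis times angle).
In Python, from cell import robot, grip, kin, viewer gives the robot as it stands. Calls block until the motion is done:
- robot.movep(position, orientation): joint-space move of the TCP to a pose.
- robot.servo_line(position, feed=150, rotation=None): straight line of the TCP; rotation=None keeps the orientation; feed is the mean speed in mm/s.
- robot.goto_joints(angles): joint-space move.
- grip(opening, newtons=None): opening from 0.0 (shut) to 1.0 (fully open); newtons is the grip in N (None keeps the last); returns when the fingers have stopped.
- robot.hold(seconds).
- kin.ik(position, orientation): joint angles nearest the present ones, or None.
- robot.observe(): the state.
- viewer.read_camera(name): name is "scene" or "top"; returns the picture (400x640x3 uint8, red, green, blue); there is no depth.
- viewer.camera_info(name): a dict with "camera_matrix" (3x3 intrinsics, pixels), "R" (3x3) and "t" (3): a world point X has camera coordinates R X + t. Camera axes: x right, y down, z forward; pixel columns grow to the right and rows downward; lengths in mm; the calibration is good to about 2 mm. A picture is of the moment at which its call begins. camera_info takes no time and is no camera call.
A pose or a line that the arm cannot do raises robot.IKError and nothing moves.
- robot.job_done(): hands the job in, once; it reports no verdict.
Trained networks look in the newest picture that a camera, given by its name, has taken for a name from the list of things; names that differ only in an ending like _2 or _b are one class to them, and where a whole thing is asked for, a point or a joint stands for the part that bears it (a point fixed in the world has none). Each returns a list of dicts, best first, with "confidence" (0 to 1); they miss things now and then, are a little off and sometimes report something else, mostly with a low value. They report only what shows in the picture. A call takes as long as a camera call. They do not tell look-alikes from the thing itself.
- viewer.silhouettes(name, camera): "mask" (400x640 bool, what is visible of it).
- viewer.pinpoint(name, camera): "at" ([x, y, z] in mm, in the coordinates of the camera as it stood for that picture, good to about 4 mm: a listed point, or the origin of a listed thing).
The state is a dict: "t": time; "joints": joint angles; "joint_velocities": joint speeds; "joint_torque": joint torques, N m; "tcp_pos": TCP position; "tcp_rot": TCP orientation; "contact_force": force on the tool from outside, world axes, zero at the start; "wrist_torque": the same for the moment, N m; "grip_width": opening from 0.0 (shut) to 1.0 (fully open).
Only numpy, scipy, OpenCV 4.12 (cv2) and the standard library are available. Lean on these libraries where they do the work, as an engineer would, in place of code of your own. Each camera call takes 0.05 s, during which the arm holds its last target. There are 200 camera calls.

## Task

The nut warmer's lid is hot: take the lid lifter from its holder, hook the lid's loop handle with it, feel the lid gently round counter-clockwise until it just meets its sprung red open stop, so that it is freed from the locking collar, and lift it off level. Set the lid down softly, seated in the dark cooling ring, then stand the lifter back in its blue holder. Never touch the lid or the warmer with the gripper or arm, never force the lid against the warmer, overstrain the stop or tip the lid, do not drop it, and leave everything else where it stands.

Things in the scene. Friction and masses are not known exactly. Their poses are not given: they have to be found in the camera images.
- pot: nut warmer, fixed: black base 176 mm across, copper kettle 160 mm across (148 inside), rim 110 mm up. Origin under its centre on the counter, z up. A steel locking collar (202 mm across, 13.5 mm above the rim) is clamped round the rim, turned by up to 0.24 rad either way from the pot's axes; this angle is not reported, so the open position must be felt
- pot_rim (a point): centre of the kettle's rim. The collar's two lugs, near the pot's +y and -y, lock the lid's tabs: it rises 2.5 mm, then jams. Turned counter-clockwise (from above) 0.1 to 0.7 rad from its start it comes free, 0.03 to 0.04 rad before it meets the open stop. Lid friction against turning 0.05 to 0.3 N m, steady; more if it binds sideways; a clear rise above that is the stop. Over 35 N between lid and warmer is forcing
- open_stop (a joint): sprung open stop on the collar: two red blocks that the lid's tabs meet at the end of the unlocking turn, where the lid is free to lift. Value in rad about the pot's axis: 0 untouched (whatever the collar's angle), growing as the lid pushes it on, about 9 N m/rad. A light touch is enough; beyond 0.075 rad (0.7 N m) it is overstrained
- lid: loose copper lid, 0.36 to 0.54 kg: disc 156 mm across, 6 mm thick. Origin at the centre of the disc's underside (the face on the rim), z up. Below it a plug 142 mm across, 8 mm deep. Brass tabs 16 mm wide at +y and -y reach 91 mm from the centre; they start under the lugs, lid y 0.05 to 0.13 rad clockwise of pot y
- lid_loop (a point): middle of the lid's rigid dark loop handle: on the axis of its 8 mm round bar, which runs along the lid's y, 35 mm above the lid's origin (29 mm above its top face). Legs of 8 mm diameter at y = +26 and -26 mm. Free opening under the bar: 44 mm wide, 25 mm high, open along x
- rest: cooling ring fixed to the counter, dark steel, 180 mm outside, 153 mm inside, 30 mm high, cork floor; origin under its centre. A seated lid has its plug inside the ring and its disc flat on the ring's top, lid origin 30 mm above the ring's origin, at any yaw
- lifter_grip (a point): grip point on the wooden handle of the lid lifter (C-shaped steel hook, 160 mm tall, 0.22 kg, standing upright in its holder), 120 mm above its underside. z up along the handle, x the way the toe points. Handle 26 mm (x) by 16 mm (y), from 67 to 160 mm above the underside; hold it across its y faces
- lifter_toe (a point): underside of the hook, straight below the grip point, same axes. Toe 8 mm thick, 30 mm wide (y), x -18 to +16 mm; notch x -7.5 to +8 mm, lip in front (x 8 to 16) 15 mm high, behind it a 30 mm wide shank plate up to the handle; throat open to +x up to 55 mm high. Raised, the loop bar lies in the notch; lip and shank catch it when turned, after about 0.2 rad of play
- holder: blue open-topped box fixed to the counter in which the lifter stands, 72 (x) x 66 (y) x 55 mm, inside 60 x 54 mm, inner floor 6 mm above its origin; origin under its centre
- jar_red: bystander: snack jar with dark red filling and aluminium lid, 72 mm across, 95 mm tall; origin under its centre
- jar_gold: bystander: snack jar with golden filling and aluminium lid, 72 mm across, 95 mm tall; origin under its centre
- plant: bystander: small green plant in a terracotta pot, 64 mm across, about 85 mm tall; origin under its centre
- cup: bystander: white tasting cup, 72 mm across, 60 mm tall; origin under its centre
- bowl: bystander: blue tasting bowl, 110 mm across, 40 mm tall; origin under its centre
- scoop: bystander: 170 mm serving spoon lying on the counter; origin under its centre
- price_block: bystander: blank pale wooden block, 30 x 70 x 35 mm; origin under its centre
Not all that is in view belongs to the job. Leave any orange or yellow look-alike of the part that bears lifter_grip alone.

How it is judged (in metres and radians):
On the way, in this order (a step that is already met when the one before it is completed fails the run):
1. the lid, freed from the collar, is lifted at least 30 mm above the warmer's rim, level (z of lid in the frame of pot above 0.14 m and angle between lid's own z axis and vertical below 0.3 rad), for 0.2 s.
2. the lid sits in the cooling ring (horizontal distance between lid and rest below 0.009 m and z of lid in the frame of rest between 0.026 and 0.034 m and angle between lid's own z axis and vertical below 0.06 rad), for 0.3 s.
At the end, for the whole second after the job is handed in: the lid is seated flat in the cooling ring (centre within 9 mm, height within 4 mm, tilt under 0.06 rad) and still, and the lifter stands on the floor of its holder (leaning no more than 0.35 rad) (all of step 2 and horizontal distance between lifter_grip and holder below 0.05 m and z of lifter_grip in the frame of holder between 0.1 and 0.134 m and angle between lifter_grip's own z axis and vertical below 0.35 rad and linear speed of lid below 0.02 m/s); the robot touches nothing.
It fails at once if the gripper or arm touches the hot lid or the warmer (contact force between any of the fingers, the arm and lid above 0.5 N or contact force between any of the fingers, the arm and pot above 0.5 N).
It fails at once if the lid is forced against the warmer (over 35 N) or the open stop is overstrained (pushed over 0.075 rad) (contact force between lid and pot above 35 N or value of joint open_stop above 0.075 rad).
It fails at once if the lid is set down hard on the cooling ring (over 25 N) (contact force between lid and rest above 25 N).
It fails at once if the lid is tipped out of balance (over 0.35 rad) (angle between lid's own z axis and vertical above 0.35 rad).
It fails at once if a bystander is moved by more than 25 mm (distance of any of jar_red, jar_gold, plant, cup, bowl, scoop, price_block from where it was at the start of the episode above 0.025 m).
It also fails if it takes over 72 s, if anything falls off the work surface, if the arm or the gripper's body presses on something with over 40 N, if the wrist force passes 120 N, or if a joint passes its speed limit or range.

## Working session

There is one attempt and no reset: what is moved stays moved. The work goes in short steps, each a Python script; the robot and the scene stay as the last script left them, time stands still between calls to the robot, and variables do not carry over. Pictures are saved under pics/ and viewed, about 8 in all and at most 12, crops included, and the job is handed in when it is done.

```bash
ls; mkdir -p pics; cat > h.py <<'E'
import numpy as np, cv2
from scipy.spatial.transform import Rotation as R
from cell import robot, grip, kin, viewer
def snap(cam,fn,box=None,s=1):
    im=viewer.read_camera(cam)
    o=im if box is None else im[box[1]:box[3],box[0]:box[2]]
    cv2.imwrite('pics/'+fn,cv2.resize(o,None,fx=s,fy=s,interpolation=cv2.INTER_CUBIC)[:,:,::-1]); return im
def w(cam,p):
    c=viewer.camera_info(cam); return np.array(c['R']).T@(np.array(p)-np.array(c['t']))
def px(cam,X):
    c=viewer.camera_info(cam); q=np.array(c['camera_matrix'])@(np.array(c['R'])@np.array(X)+np.array(c['t'])); return q[:2]/q[2]
E
python3 - <<'E'
from h import *
a=snap('scene','s0.png');b=snap('top','t0.png')
cv2.imwrite('pics/both.png',cv2.resize(np.vstack([a,b]),None,fx=.75,fy=.75,interpolation=cv2.INTER_AREA)[:,:,::-1])
for n in ['pot_rim','lid','lid_loop','rest','lifter_grip','lifter_toe','holder']:
  for c in ['scene','top']:
    for d in viewer.pinpoint(n,c):
      W=w(c,d['at']);print(n,c,round(d['confidence'],2),W.round(1),px(c,W).round())
s=robot.observe();print({k:np.round(v,3) for k,v in s.items()})
for c in ['scene','top']:
  i=viewer.camera_info(c);print(c,(-np.array(i['R']).T@np.array(i['t'])).round(),np.array(i['R']).round(2).tolist())
E
```

```text
pics
pot_rim top 0.38 [ 562.2 -215.     2.1] [391. 199.]
lid scene 0.94 [568.7 196.1 109.8] [389. 213.]
lid top 0.86 [568.1 190.3 114.1] [253. 197.]
lid_loop scene 0.84 [568.5 199.9 143.7] [392. 205.]
lid_loop top 0.63 [567.7 189.7 144.8] [252. 195.]
rest scene 0.67 [ 558.5 -209.     1.4] [254. 216.]
rest top 0.86 [ 5.636e+02 -2.127e+02  4.000e-01] [390. 198.]
lifter_grip scene 0.8 [344.8 -25.5 121.1] [325. 151.]
lifter_grip scene 0.65 [433.4  38.1 125.7] [341. 170.]
lifter_grip scene 0.53 [388.6 147.  121.4] [377. 166.]
lifter_grip top 0.64 [434.8  36.6 126.8] [308. 242.]
lifter_grip top 0.56 [388.1 142.6 119.2] [271. 260.]
lifter_grip top 0.53 [341.1 -23.2 121.1] [331. 275.]
lifter_toe scene 0.91 [340.4 -24.   -1.8] [325. 178.]
lifter_toe scene 0.74 [435.3  41.1   7.3] [340. 198.]
lifter_toe scene 0.66 [385.5 150.3  -1.9] [374. 194.]
lifter_toe scene 0.21 [752.3 -79.2  -3. ] [279. 275.]
lifter_toe top 0.65 [435.3  38.   -0.5] [309. 243.]
lifter_toe top 0.62 [3.856e+02 1.427e+02 1.000e-01] [275. 260.]
lifter_toe top 0.54 [ 3.43e+02 -2.39e+01 -3.00e-01] [330. 273.]
holder scene 0.75 [438.6  36.3   0.6] [338. 200.]
holder top 0.78 [432.7  32.3   3.6] [311. 244.]
{'t': np.float64(0.8), 'joints': array([-1.191,  0.467, -0.012,  1.603,  0.006,  1.071, -0.056]), 'joint_velocities': array([-0.   , -0.001,  0.   , -0.002, -0.001, -0.001,  0.001]), 'joint_torque': array([ 0.0000e+00, -5.2036e+01, -1.2000e-02, -2.4405e+01, -5.7000e-02,
        1.1000e-02, -0.0000e+00]), 'tcp_pos': array([266.754, 592.737, 214.609]), 'tcp_rot': array([ 0.332,  1.545, -0.332]), 'contact_force': array([ 0.101, -1.419,  0.796]), 'wrist_torque': array([0.027, 0.028, 0.036]), 'grip_width': np.float64(1.0)}
scene [1388.  143.  972.] [[-0.18, 0.98, 0.01], [0.7, 0.14, -0.7], [-0.69, -0.12, -0.71]]
top [ 391.  -11. 1566.] [[-0.03, -1.0, -0.01], [-0.99, 0.03, -0.11], [0.11, 0.0, -0.99]]
```

View pics/both.png

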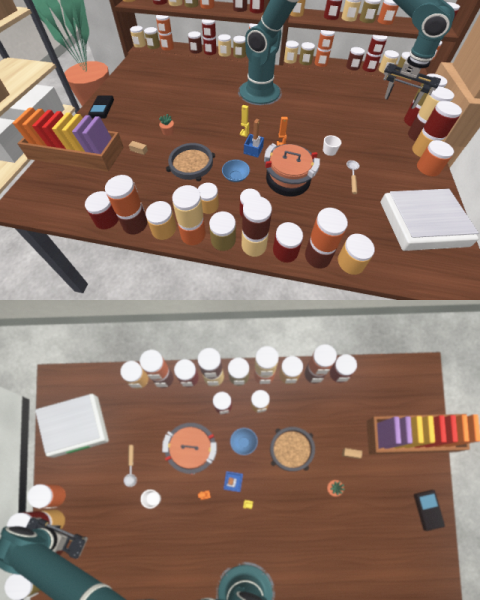

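The picture shows the wooden lifter in the blue holder at about scene (341,170) / top (308,242). The orange look-alike is at scene (377,166) and the yellow one at scene (325,151), both outside the holder. The lid is on the warmer at top (253,197), and the ring with its cork floor is at top (390,198). I choose the wooden lifter and will check it in a close crop.

```bash
python3 - <<'E'
from h import *
a=snap('scene','x.png');b=snap('top','x2.png')
f=lambda im,b:cv2.resize(im[b[1]:b[3],b[0]:b[2]],(390,390*(b[3]-b[1])//(b[2]-b[0])),interpolation=cv2.INTER_CUBIC)
A=f(a,(310,140,440,270));B=f(b,(205,155,335,285))
cv2.imwrite('pics/c1.png',np.hstack([A,B])[:,:,::-1])
for n in ['holder','lifter_grip']:
  for c in ['scene','top']:
    for d in viewer.silhouettes(n,c):
      ys,xs=np.nonzero(d['mask']);print(n,c,round(d['confidence'],2),xs.mean().round(1),ys.mean().round(1),len(xs),cv2.minAreaRect(np.c_[xs,ys].astype(np.float32)))
E
```

```text
holder scene 0.61 336.6 195.2 490 ((337.4622802734375, 193.632080078125), (24.862258911132812, 27.334749221801758), 15.945395469665527)
holder top 0.71 309.7 241.0 436 ((309.6899719238281, 241.6699676513672), (23.05168342590332, 24.890159606933594), 8.130102157592773)
holder top 0.24 446.2 250.9 380 ((446.0, 251.0), (20.0, 22.0), 90.0)
lifter_grip scene 0.84 341.1 179.0 288 ((341.0, 177.0), (36.0, 10.0), 90.0)
lifter_grip scene 0.71 377.0 174.8 348 ((377.39190673828125, 175.1486358642578), (12.001126289367676, 37.31856918334961), 9.462322235107422)
lifter_grip scene 0.54 326.2 160.4 345 ((326.4678955078125, 160.05963134765625), (9.96512222290039, 40.072513580322266), 1.7357045412063599)
lifter_grip top 0.48 329.6 272.5 124 ((329.5, 272.5), (11.0, 11.0), 90.0)
```

View pics/c1.png

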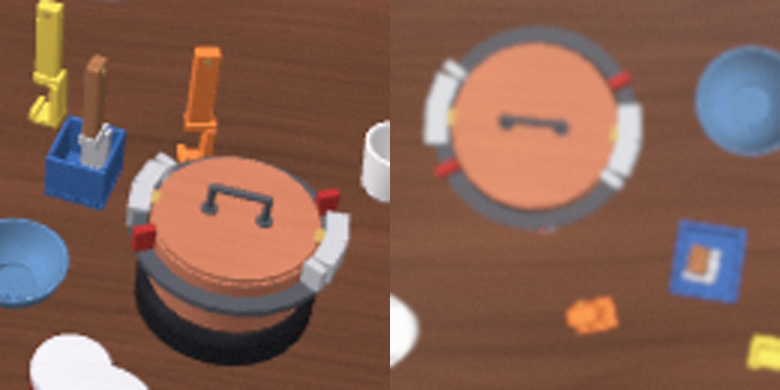

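```bash
cat > fit.py <<'E'
from h import *
from scipy.optimize import minimize
S=4
def faces(lo,hi,n=2.0):
    out=[]
    for ax in range(3):
        o=[i for i in range(3) if i!=ax]
        g=np.meshgrid(*[np.arange(lo[i],hi[i]+.1,n) for i in o])
        for k,v in enumerate((lo[ax],hi[ax])):
            P=np.zeros((g[0].size,3));P[:,ax]=v;P[:,o[0]]=g[0].ravel();P[:,o[1]]=g[1].ravel();out.append((ax*2+k,P))
    return out
def model(boxes):
    L=[];P=[]
    for c,lo,hi in boxes:
        for f,p in faces(lo,hi): P.append(p);L.append(np.full(len(p),c*6+f+1))
    return np.vstack(P),np.hstack(L)
H=model([(0,(-36,-33,0),(36,33,6)),(0,(-36,-33,0),(-30,33,55)),(0,(30,-33,0),(36,33,55)),(0,(-36,-33,0),(36,-27,55)),(0,(-36,27,0),(36,33,55))])
Lf=model([(1,(-13,-8,67),(13,8,160)),(2,(-18,-15,0),(16,15,8)),(2,(8,-15,8),(16,15,23)),(2,(-18,-15,8),(-7.5,15,67)),(2,(-18,-8,55),(13,8,67))])
def place(M,x,y,yaw,z=0): return M[0]@R.from_rotvec([0,0,yaw]).as_matrix().T+[x,y,z],M[1]
def render(cam,parts,box,S=S):
    c=viewer.camera_info(cam);P=np.vstack([p for p,_ in parts]);L=np.hstack([l for _,l in parts])
    q=(np.array(c['R'])@P.T).T+np.array(c['t']);u=(np.array(c['camera_matrix'])@q.T).T;d=u[:,2];u=u[:,:2]/d[:,None]
    i=np.round((u-np.array(box[:2])+.5)*S-.5).astype(int);w_,h_=(box[2]-box[0])*S,(box[3]-box[1])*S
    ok=(i>=0).all(1)&(i[:,0]<w_)&(i[:,1]<h_);i,d,L=i[ok],d[ok],L[ok]
    o=np.argsort(-d);img=np.zeros((h_,w_),int);zb=np.full((h_,w_),1e9)
    for dx in range(-1,2):
        for dy in range(-1,2):
            X=np.clip(i[o,0]+dx,0,w_-1);Y=np.clip(i[o,1]+dy,0,h_-1)
            f=np.full((h_,w_),0);z=np.full((h_,w_),1e9);f[Y,X]=L[o];z[Y,X]=d[o]
            m=z<zb-1;img[m]=f[m];zb[m]=z[m]
    return img
def cost(parts,ims,boxes):
    t=0
    for cam in ims:
        I=cv2.resize(ims[cam],None,fx=S,fy=S,interpolation=cv2.INTER_LINEAR).astype(float).reshape(-1,3)
        l=render(cam,parts,boxes[cam]).ravel()
        n=np.bincount(l,minlength=40)
        for k in range(3):
            s=np.bincount(l,I[:,k],40);s2=np.bincount(l,I[:,k]**2,40);t+=(s2-s**2/np.maximum(n,1)).sum()/1e5
    return t
E
cat > f1.py <<'E'
from fit import *
B={'scene':(318,150,362,214),'top':(292,224,330,260)}
full={c:cv2.imread(f'pics/{f}')[:,:,::-1] for c,f in (('scene','x.png'),('top','x2.png'))}
ims={c:full[c][B[c][1]:B[c][3],B[c][0]:B[c][2]] for c in B}
res=[]
for a in np.arange(-180,180,30):
    p0=np.array([434,35,0,434.,37,np.radians(a)])
    f=lambda v:cost([place(H,*v[:3]),place(Lf,*v[3:],6)],ims,B)
    r=minimize(f,p0,method='Nelder-Mead',options=dict(maxfev=110,initial_simplex=np.vstack([p0]+[p0+d for d in np.diag([4,4,.2,4,4,.25])])))
    res.append((r.fun,r.x));print(a,round(r.fun,1),r.x[[0,1,3,4]].round(1),np.degrees(r.x[[2,5]]).round(1))
res.sort(key=lambda r:r[0])
rows=[]
for c in B:
    col=[cv2.resize(ims[c],None,fx=4,fy=4,interpolation=cv2.INTER_CUBIC)]
    for _,v in res[:3]:
        l=render(c,[place(H,*v[:3]),place(Lf,*v[3:],6)],B[c]);cm=cv2.applyColorMap((l*13).astype(np.uint8),cv2.COLORMAP_JET);col.append(cm)
    r=np.hstack(col);rows.append(np.pad(r,((0,0),(0,704-r.shape[1]),(0,0))))
cv2.imwrite('pics/fit.png',np.vstack(rows)[:,:,::-1])
E
time python3 f1.py
```

```text
-180 1747.1 [437.   33.6 432.6  39.3] [ -10.2 -168. ]
-150 1751.0 [437.4  33.7 433.6  38.8] [  -9.2 -160.8]
-120 1753.0 [437.3  34.  433.7  37.7] [ -10.6 -105. ]
-90 1761.1 [437.2  33.4 434.7  39.6] [ -10.  -101.9]
-60 1679.7 [437.1  33.4 434.1  38.3] [ -8.7 -14.9]
-30 1673.6 [437.   33.4 433.8  38.9] [ -9.8 -15.4]
0 1673.6 [436.9  33.8 434.6  38.8] [ -9.5 -12.8]
30 1686.3 [437.3  34.3 433.9  39.6] [ -8.4 -12.7]
60 1808.2 [436.8  34.  433.   41.5] [-9.6 79.4]
90 1808.3 [437.2  33.5 433.7  42.9] [-10.5  84.1]
120 1785.0 [436.9  33.5 432.2  41.2] [-10.6 128.6]
150 1742.8 [437.2  33.6 432.5  40. ] [-10.2 165.9]
real	1m10.306s
user	0m53.543s
sys	0m12.709s
```

View pics/fit.png

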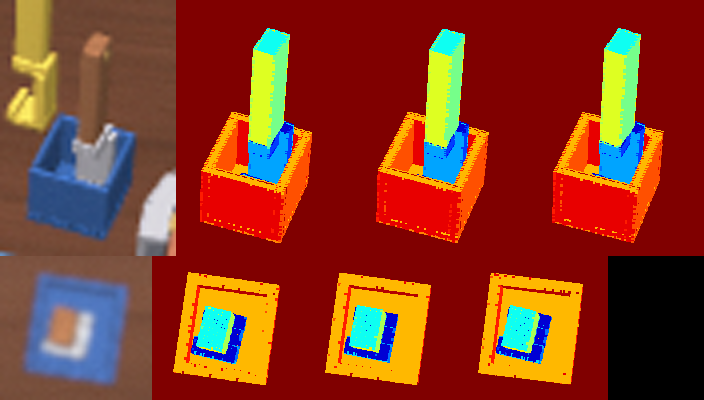

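The crop and fit confirm the wooden lifter standing in the blue holder. Its handle is in front of the shank shoulders, so the toe points to about yaw -14°. The loop bar is near yaw -8°. Next I refine the lid and ring poses the same way, and check reachability.

```bash
cat > f2.py <<'E'
from fit import *
def cyl(r0,r1,z0,z1,lab,n=1.5):
    P=[];L=[]
    for z,l in ((z1,lab),):
        for r in np.arange(r0,r1+.1,n):
            t=np.linspace(0,2*np.pi,max(8,int(2*np.pi*r/n)));P.append(np.c_[r*np.cos(t),r*np.sin(t),0*t+z]);L+= [l]*len(t)
    for r,l in ((r1,lab+1),)+(((r0,lab+2),) if r0>0 else ()):
        t=np.linspace(0,2*np.pi,int(2*np.pi*r/n))
        for z in np.arange(z0,z1,n): P.append(np.c_[r*np.cos(t),r*np.sin(t),0*t+z]);L+=[l]*len(t)
    return np.vstack(P),np.array(L)
def box(lo,hi,l):
    P=np.vstack([p for _,p in faces(lo,hi,1.5)]);return P,np.full(len(P),l)
cat=lambda *a:(np.vstack([p for p,_ in a]),np.hstack([l for _,l in a]))
lid=cat(cyl(0,78,110,116,1),box((-4,-30,141),(4,30,149),4),box((-4,-30,116),(4,-22,141),4),box((-4,22,116),(4,30,141),4),box((-8,78,112),(8,91,116),5),box((-8,-91,112),(8,-78,116),5),
  cyl(82,101,112,118,6),cyl(0,80,25,108,10),cyl(0,88,0,25,14))
rest=cat(cyl(76.5,90,0,30,1),cyl(0,76,0,5,6))
full={c:cv2.imread(f'pics/{f}')[:,:,::-1] for c,f in (('scene','x.png'),('top','x2.png'))}
for nm,M,c0,hw in (('lid',lid,(568,194,-.14),48),('rest',rest,(561,-211,0),42)):
  for cams in (('top',),('scene',),('scene','top')):
    B={};ims={}
    for c in cams:
        u,v=px(c,[c0[0],c0[1],60 if nm=='lid' else 15]).astype(int);B[c]=(u-hw,v-hw,u+hw,v+hw);ims[c]=full[c][v-hw:v+hw,u-hw:u+hw]
    p0=np.array(c0);
    if nm=='rest':p0=p0[:2]
    f=lambda v:cost([place(M,v[0],v[1],v[2] if len(v)>2 else 0)],ims,B)
    st=[p0]+[p0+d for d in np.diag([5,5,.12][:len(p0)])]
    r=minimize(f,p0,method='Nelder-Mead',options=dict(maxfev=60,initial_simplex=np.array(st)))
    print(nm,cams,round(r.fun),r.x.round(3))
from h import *
x0=kin.ik([434,39,107],[0,np.pi/2,0]);print(x0)
# tool down: tool x -> -z ; yaw so tool y = lifter y
def ori(yaw): return (R.from_rotvec([0,0,yaw])*R.from_rotvec([0,np.pi/2,0])).as_rotvec()
for p,ya in (([434,39,107],-.25),([434,39,107],-.25+np.pi),([568,194,240],-.14),([568,194,240],.6),([568,194,240],np.pi-.14),([568,194,240],np.pi+.6),([561,-211,150],0),([561,-211,150],-.5),([561,-211,150],.6)):
    q=kin.ik(p,ori(ya));print(p,ya,None if q is None else np.round(q,2))
E
python3 f2.py
```

```text
lid ('top',) 2055 [ 5.68429e+02  1.92115e+02 -1.08000e-01]
lid ('scene',) 6512 [ 5.68253e+02  1.94247e+02 -1.17000e-01]
lid ('scene', 'top') 8593 [ 5.68200e+02  1.93148e+02 -1.31000e-01]
rest ('top',) 201 [ 560.95  -208.207]Traceback (most recent call last):
  File "f2.py", line 27, in <module>
    r=minimize(f,p0,method='Nelder-Mead',options=dict(maxfev=60,initial_simplex=np.array(st)))
    res = _minimize_neldermead(fun, x0, args, callback, bounds=bounds,
                               **options)
    fsim[j] = func(sim[j])
              ~~~~^^^^^^^^
    fx = function(np.copy(x), *(wrapper_args + args))
  File "f2.py", line 25, in <lambda>
    f=lambda v:cost([place(M,v[0],v[1],v[2] if len(v)>2 else 0)],ims,B)
               ~~~~^^^^^^^^^^^^^^^^^^^^^^^^^^^^^^^^^^^^^^^^^^^^^^^^^^^^
  File "fit.py", line 36, in cost
    l=render(cam,parts,boxes[cam]).ravel()
      ~~~~~~^^^^^^^^^^^^^^^^^^^^^^
  File "fit.py", line 21, in render
    c=viewer.camera_info(cam);P=np.vstack([p for p,_ in parts]);L=np.hstack([l for _,l in parts])
ValueError: time passes only in moves, steps and waits
```

```bash
sed -i "s/^def w(cam/import functools\nviewer_info=functools.lru_cache()(viewer.camera_info)\ndef w(cam/; s/c=viewer.camera_info(cam)/c=viewer_info(cam)/" h.py; sed -i "s/c=viewer.camera_info(cam)/c=viewer_info(cam)/" fit.py; sed -i "s/^for nm,M,c0,hw in .*/for nm,M,c0,hw in (('rest',rest,(561,-210,0),42),):/" f2.py; python3 f2.py
```

```text
rest ('top',) 201 [ 560.682 -208.21 ]
rest ('scene',) 5238 [ 563.821 -205.908]
rest ('scene', 'top') 5503 [ 562.65  -206.968]
[-0.3858679   0.27313396  0.25040271  2.21072432 -0.10802708  0.66869549
  1.51130004]
[434, 39, 107] -0.25 [-0.42  0.27  0.29  2.21 -0.12  0.67  1.28]
[434, 39, 107] 2.891592653589793 [-0.79  0.32  0.74  2.23 -0.34  0.69 -1.64]
[568, 194, 240] -0.14 [-0.49  0.36  0.14  1.71 -0.06  1.08  1.09]
[568, 194, 240] 0.6 [-0.39  0.36  0.    1.7  -0.    1.08  1.79]
[568, 194, 240] 3.001592653589793 [-0.91  0.41  0.69  1.74 -0.29  1.1  -1.84]
[568, 194, 240] 3.741592653589793 [-0.81  0.38  0.55  1.73 -0.22  1.09 -1.16]
[561, -211, 150] 0 [-0.12  0.49  0.56  1.82 -0.32  0.92  2.15]
[561, -211, 150] -0.5 [-0.24  0.53  0.73  1.82 -0.43  0.95  1.75]
[561, -211, 150] 0.6 [-0.06  0.48  0.47  1.81 -0.27  0.91  2.71]
```

```bash
cat >> h.py <<'E'
def ori(yaw): return (R.from_rotvec([0,0,yaw])*R.from_rotvec([0,np.pi/2,0])).as_rotvec()
def st(msg=''):
    o=robot.observe();print(msg,round(float(o['t']),2),'p',np.round(o['tcp_pos'],2),'F',np.round(o['contact_force'],2),'M',np.round(o['wrist_torque'],3),'g',round(float(o['grip_width']),3),flush=True);return o
E
python3 - <<'E'
from h import *
p=np.array(robot.observe()['tcp_pos'])
robot.servo_line(p+[0,0,110],feed=200)
robot.movep([434.2,38.9,285],ori(-.25));st('above')
robot.servo_line([434.2,38.9,107],feed=120);st('at')
grip(0.0,40);o=st('gripped')
a=snap('scene','g.png');b=snap('top','x3.png')
f=lambda im,b:cv2.resize(im[b[1]:b[3],b[0]:b[2]],(390,390),interpolation=cv2.INTER_CUBIC)
cv2.imwrite('pics/c2.png',np.hstack([f(a,(290,110,390,210)),f(b,(260,195,360,295))])[:,:,::-1])
E
```

```text
above 3.88 p [434.44  39.74 285.04] F [0.38 0.81 0.02] M [-0.017 -0.01  -0.018] g 0.999
at 5.52 p [434.65  38.99 107.5 ] F [0.76 1.08 0.53] M [-0.03   0.007 -0.038] g 1.003
gripped 6.65 p [434.09  38.9  106.9 ] F [-0.75  0.49 -1.68] M [ 0.081 -0.066  0.035] g 0.172
```

View pics/c2.png

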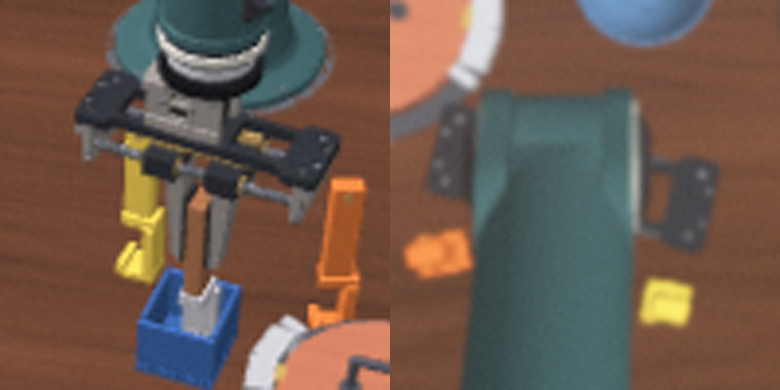

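The lifter is gripped (16 mm wide), and the look-alikes are untouched at the sides. I move to the loop.

```bash
cat >> h.py <<'E'
L0=np.array([568.3,193.2]);Y0=-.115;ZO=100.9
E
python3 - <<'E'
from h import *
grip(0.0,60)
robot.servo_line([434.2,38.9,330],feed=200);robot.hold(.2);st('lifted')
d=np.array([np.cos(Y0),np.sin(Y0)])
a=L0-46*d
robot.movep([*a,330],ori(Y0));
robot.servo_line([*a,ZO+125],feed=120);robot.hold(.3);st('low')
a_=snap('scene','x4.png');cv2.imwrite('pics/c3.png',cv2.resize(a_[150:270,320:450],(780,720),interpolation=cv2.INTER_CUBIC)[:600,:,::-1])
E
```

```text
lifted 8.43 p [433.83  38.8  329.23] F [ 0.24 -0.03 -1.9 ] M [ 0.007 -0.016 -0.025] g 0.173
low 10.51 p [522.78 198.62 226.31] F [ 0.22  0.22 -2.  ] M [ 0.082 -0.012 -0.001] g 0.171
```

View pics/c3.png

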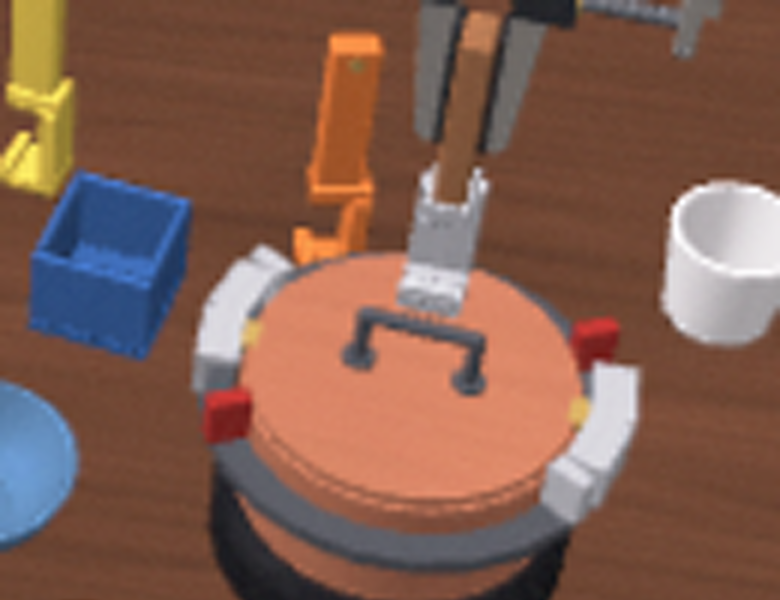

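The lip faces the loop squarely, and the lifter's toe is centred between the legs (crop about (430,290), loop at 360–480). I lower and slide in under force guard.

```bash
python3 - <<'E'
from h import *
d=np.array([np.cos(Y0),np.sin(Y0)])
robot.servo_line([*(L0-46*d),ZO+117.2],feed=30);robot.hold(.2);o=st('down')
F0=np.array([.2,.1,-2.0])
zc=ZO+117.2
e=o['tcp_pos'][2]-(ZO+117.1)
if abs(e)>.3: zc-=e; robot.servo_line([*(L0-46*d),zc],feed=20);robot.hold(.2);o=st('corr')
ok=True
for s in np.r_[np.arange(-38,-9,6),-7,-4,-2,0]:
    robot.servo_line([*(L0+s*d),zc],feed=40);o=st(round(float(s)))
    if np.linalg.norm(o['contact_force']-F0)>4: ok=False;print('contact');break
if ok:
    robot.servo_line([*L0,zc+11],feed=30);robot.hold(.3);st('raised')
E
```

```text
down 11.17 p [522.62 198.47 218.11] F [-0.22  0.27 -1.96] M [-0.057  0.008  0.06 ] g 0.172
-38 11.52 p [530.88 197.4  218.05] F [ 0.5   0.52 -2.21] M [ 0.052  0.025 -0.046] g 0.169
-32 11.82 p [536.77 196.75 218.06] F [-0.43 -0.03 -1.46] M [0.047 0.073 0.038] g 0.176
-26 12.12 p [542.76 196.02 218.07] F [ 0.18  0.02 -1.68] M [ 0.031 -0.014 -0.021] g 0.176
-20 12.42 p [548.68 195.34 218.04] F [-0.16 -0.33 -2.31] M [-0.027 -0.008 -0.006] g 0.175
-14 12.72 p [554.63 194.67 218.05] F [-0.75  0.24 -1.61] M [-0.022  0.001 -0.031] g 0.17
-7 13.04 p [561.58 193.84 218.03] F [-0.7  -0.6  -2.52] M [-0.008  0.038 -0.019] g 0.169
-4 13.29 p [564.45 193.56 218.09] F [-0.16  0.21 -2.23] M [ 0.005  0.026 -0.04 ] g 0.174
-2 13.54 p [566.4  193.39 218.1 ] F [-0.73 -0.34 -2.37] M [ 0.026 -0.01   0.041] g 0.176
0 13.79 p [568.43 193.15 218.1 ] F [-0.3   0.01 -2.36] M [ 0.096  0.008 -0.022] g 0.169
raised 14.61 p [568.22 193.15 228.94] F [-0.28 -0.45 -2.55] M [0.073 0.039 0.007] g 0.17
```

```bash
cat > turn.py <<'E'
from h import *
import json,sys
def avg(n=4,dt=.03):
    F=[];M=[]
    for _ in range(n):
        robot.hold(dt);o=robot.observe();F.append(o['contact_force']);M.append(o['wrist_torque'])
    return np.mean(F,0),np.mean(M,0),o
def turn(yaw,c,z,F0,M0,ymax,step=.02,hard=.5,rise=.2,hist=None):
    hist=hist or []
    while yaw<ymax:
        yaw+=step
        robot.servo_line([*c,z],feed=60,rotation=ori(yaw))
        F,M,o=avg();F=F-F0;M=M-M0;m=-M[2];hist.append(m)
        print(f"{o['t']:.2f} yaw {yaw:.3f} Mz {M[2]:.3f} F {F.round(2)} p {np.round(o['tcp_pos'],2)} c {np.round(c,2)}",flush=True)
        f=F[:2]; 
        if np.hypot(*f)>1.0: c=c+np.clip(f*.15,-.5,.5)
        eng=[h for h in hist if h>.04]
        if m>hard: print('hard');break
        if len(eng)>=4 and m>np.median(eng[:-1])+rise: print('rise');break
        if np.hypot(*f)>12 or abs(F[2])>6: print('force');break
    json.dump(dict(yaw=yaw,c=list(map(float,c)),z=z,F0=list(F0),M0=list(M0),hist=hist),open('s.json','w'))
E
python3 - <<'E'
from turn import *
z=ZO+117.2+11
F0,M0,o=avg(6);print(F0,M0)
turn(Y0,L0.copy(),z,F0,M0,.15)
E
```

```text
[-0.12228853 -0.04322249 -2.03602085] [ 0.00594784 -0.03556507 -0.00329323]
15.19 yaw -0.095 Mz -0.017 F [ 0.38 -0.11 -0.47] p [568.29 193.2  229.08] c [568.3 193.2]
15.57 yaw -0.075 Mz 0.006 F [ 0.39 -0.34 -0.4 ] p [568.31 193.2  229.11] c [568.3 193.2]
15.96 yaw -0.055 Mz 0.012 F [-0.03  0.11 -0.35] p [568.29 193.19 229.09] c [568.3 193.2]
16.34 yaw -0.035 Mz 0.010 F [-0.23  0.05 -0.22] p [568.3  193.17 229.11] c [568.3 193.2]
16.73 yaw -0.015 Mz 0.002 F [ 0.2   0.1  -0.53] p [568.3  193.21 229.1 ] c [568.3 193.2]
17.11 yaw 0.005 Mz 0.020 F [0.17 0.51 0.28] p [568.31 193.15 229.1 ] c [568.3 193.2]
17.49 yaw 0.025 Mz 0.020 F [0.69 0.56 0.08] p [568.31 193.19 229.1 ] c [568.3 193.2]
17.88 yaw 0.045 Mz 0.025 F [ 0.29  0.08 -0.44] p [568.28 193.18 229.1 ] c [568.3 193.2]
18.26 yaw 0.065 Mz 0.021 F [-0.22  0.15 -0.11] p [568.31 193.16 229.11] c [568.3 193.2]
18.64 yaw 0.085 Mz -0.026 F [-0.07  0.5  -0.2 ] p [568.21 193.28 229.08] c [568.3 193.2]
19.02 yaw 0.105 Mz -0.039 F [-1.14  0.94 -0.1 ] p [568.11 193.37 229.07] c [568.3 193.2]
19.41 yaw 0.125 Mz -0.039 F [-1.54  0.78  0.49] p [567.92 193.45 229.04] c [568.13 193.34]
19.79 yaw 0.145 Mz -0.051 F [-2.35  1.16  0.06] p [567.69 193.57 229.03] c [567.9  193.46]
20.18 yaw 0.165 Mz -0.052 F [-2.38  1.86 -0.17] p [567.4  193.69 229.03] c [567.55 193.63]
```

```bash
sed -i 's/f\*.15,-.5,.5/f*.25,-.8,.8/' turn.py; python3 - <<'E'
from turn import *
s=json.load(open('s.json'))
turn(s['yaw'],np.array(s['c']),s['z'],np.array(s['F0']),np.array(s['M0']),.95,hist=s['hist'])
E
```

```text
20.56 yaw 0.185 Mz -0.075 F [-2.57  1.09  0.05] p [567.15 193.84 229.03] c [567.19 193.91]
20.94 yaw 0.205 Mz -0.124 F [-1.35  0.67 -1.04] p [566.85 193.9  229.1 ] c [566.55 194.18]
21.32 yaw 0.225 Mz -0.093 F [ 0.7  -0.33 -2.32] p [566.65 193.99 229.16] c [566.21 194.35]
21.71 yaw 0.245 Mz -0.111 F [ 0.94 -0.72 -1.29] p [566.35 194.2  229.13] c [566.21 194.35]
22.09 yaw 0.265 Mz -0.117 F [ 0.01 -0.09 -1.91] p [566.39 194.23 229.1 ] c [566.45 194.17]
22.48 yaw 0.285 Mz -0.156 F [-0.05  0.23 -1.97] p [566.35 194.29 229.06] c [566.45 194.17]
22.86 yaw 0.305 Mz -0.135 F [-0.45  0.14 -1.65] p [566.37 194.23 229.08] c [566.45 194.17]
23.24 yaw 0.325 Mz -0.105 F [-0.34 -0.42 -1.44] p [566.41 194.14 229.09] c [566.45 194.17]
23.62 yaw 0.345 Mz -0.112 F [-0.04 -0.34 -1.46] p [566.46 194.14 229.1 ] c [566.45 194.17]
24.01 yaw 0.365 Mz -0.113 F [-0.25 -0.41 -1.32] p [566.45 194.1  229.08] c [566.45 194.17]
24.39 yaw 0.385 Mz -0.127 F [-0.08 -0.09 -1.91] p [566.45 194.16 229.09] c [566.45 194.17]
24.77 yaw 0.405 Mz -0.138 F [ 0.07  0.   -2.11] p [566.46 194.15 229.13] c [566.45 194.17]
25.16 ya
[... 661 characters left out ...]
17 -0.14 -1.52] p [566.45 194.17 229.1 ] c [566.45 194.17]
28.23 yaw 0.585 Mz -0.126 F [-0.18  0.02 -1.66] p [566.47 194.16 229.1 ] c [566.45 194.17]
28.61 yaw 0.605 Mz -0.147 F [-0.06 -0.13 -2.22] p [566.46 194.19 229.11] c [566.45 194.17]
28.99 yaw 0.625 Mz -0.127 F [ 0.26 -0.14 -1.75] p [566.5  194.18 229.11] c [566.45 194.17]
29.38 yaw 0.645 Mz -0.187 F [ 0.91  0.4  -2.6 ] p [566.64 194.25 229.13] c [566.45 194.17]
29.76 yaw 0.665 Mz -0.218 F [ 2.3   0.93 -3.71] p [566.73 194.34 229.13] c [566.45 194.17]
30.14 yaw 0.685 Mz -0.255 F [ 1.65  0.79 -3.71] p [566.94 194.43 229.02] c [567.02 194.4 ]
30.52 yaw 0.705 Mz -0.338 F [ 0.2   0.6  -4.05] p [567.1  194.47 228.92] c [567.43 194.6 ]
rise
```

The stop is felt: a plateau at 0.125 N m, rising from yaw 0.635 to 0.34 N m. I back off slightly and lift with a jam guard.

```bash
python3 - <<'E'
from turn import *
s=json.load(open('s.json'));F0=np.array(s['F0']);M0=np.array(s['M0']);c=np.array(s['c']);yaw=s['yaw']-.02;z=s['z']
robot.servo_line([*c,z],feed=60,rotation=ori(yaw))
jam=False
for dz in [2,3,4,5,6,7,8,9,10,12,15,20]:
    robot.servo_line([*c,z+dz],feed=20);F,M,o=avg(3);F=F-F0
    print(dz,round(o['t'],2),F.round(2),(M-M0).round(3),np.round(o['tcp_pos'],2),flush=True)
    if F[2]<-9: jam=True;print('JAM');break
if not jam:
    robot.servo_line([*c,z+75],feed=80);robot.hold(.2);o=st('up')
    json.dump(dict(s,yaw=yaw),open('s.json','w'))
    a=snap('scene','x5.png');cv2.imwrite('pics/c4.png',cv2.resize(a[130:270,310:470],(640,560),interpolation=cv2.INTER_CUBIC)[:,:,::-1])
    for d in viewer.pinpoint('lid','scene')+viewer.pinpoint('lid_loop','scene'): print(d['confidence'],w('scene',d['at']).round(1))
E
```

```text
2 31.12 [-0.38  0.4  -5.22] [-0.058  0.038 -0.253] [567.23 194.39 230.93]
3 31.48 [ 0.92 -0.45 -6.17] [-0.156 -0.085 -0.222] [567.41 194.42 232.04]
4 31.82 [ 0.62 -0.6  -5.96] [-0.121 -0.138 -0.227] [567.5  194.57 233.18]
5 32.17 [ 0.45 -0.24 -5.8 ] [-0.083 -0.093 -0.214] [567.49 194.67 234.22]
6 32.52 [ 0.15 -0.1  -5.69] [-0.    -0.105 -0.197] [567.45 194.69 235.17]
7 32.88 [ 0.22  0.25 -5.96] [ 0.029 -0.047 -0.221] [567.41 194.67 236.17]
8 33.23 [ 0.17  0.08 -5.57] [-0.007 -0.032 -0.161] [567.46 194.58 237.22]
9 33.58 [-0.22 -0.48 -4.36] [-0.061  0.211 -0.082] [567.28 194.67 238.26]
10 33.92 [-0.34 -0.43 -4.61] [-0.056  0.228 -0.067] [567.37 194.6  239.14]
12 34.27 [-0.6   0.06 -4.77] [-0.024  0.207 -0.002] [567.44 194.71 241.18]
15 34.67 [ 0.18 -0.41 -4.94] [-0.032  0.2   -0.07 ] [567.42 194.65 244.15]
20 35.17 [-0.18 -0.05 -4.67] [ 0.008  0.258 -0.03 ] [567.35 194.78 249.1 ]
up 36.22 p [567.14 194.53 303.42] F [-0.52  0.41 -6.65] M [ 0.127  0.003 -0.015] g 0.169
0.7 [570.3 197.6 178.6]
0.44 [568.6 195.1 212. ]
0.59 [567.2 197.9 210.6]
0.37 [ 534.5 -448.2    1. ]
```

View pics/c4.png

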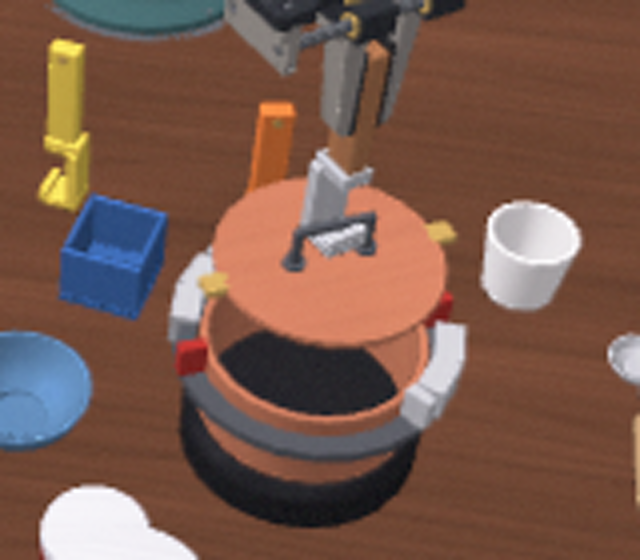

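The lid is off and level, clear of the collar and above the red stops. I carry it to the ring and measure while hovering.

```bash
python3 - <<'E'
from h import *
c=[561.5,-209.0]
robot.servo_line([*c,303],feed=130,rotation=ori(0.0))
robot.servo_line([*c,174],feed=70);robot.hold(.4);st('hover')
a=snap('scene','x.png'.replace('x','h1'));b=snap('top','h2.png')
for cam in ('scene','top'):
  for n in ('lid','lid_loop','rest'):
    for d in viewer.pinpoint(n,cam)[:1]: print(cam,n,round(d['confidence'],2),w(cam,d['at']).round(1))
u,v=px('scene',[561,-209,60]).astype(int)
cv2.imwrite('pics/c5.png',cv2.resize(np.hstack([a[v-60:v+60,u-60:u+60],b[140:260,330:450]]),None,fx=3.3,fy=3.3,interpolation=cv2.INTER_CUBIC)[:,:,::-1])
E
cat > f3.py <<'E'
import re
src=open('f2.py').read().split("full=")[0];exec(src)
full={'scene':cv2.imread('pics/h1.png')[:,:,::-1],'top':cv2.imread('pics/h2.png')[:,:,::-1]}
# lid at lid-origin height zl, fit in scene (not occluded by arm): copper mask of disc
zl=174-100.9-23
lid2=cat(cyl(0,78,0,6,1),box((-4,-30,31),(4,30,39),4),box((-8,78,2),(8,91,6),5),box((-8,-91,2),(8,-78,6),5))
hw=42;B={};ims={}
u,v=px('scene',[561,-209,30]).astype(int);B['scene']=(u-hw,v-hw+12,u+hw,v+hw);ims['scene']=full['scene'][v-hw+12:v+hw,u-hw:u+hw]
f=lambda q:cost([place(lid2,q[0],q[1],q[2],zl),place(rest,q[3],q[4],0)],ims,B)
p0=np.array([561.5,-209,0,561.5,-209.]);r=minimize(f,p0,method='Nelder-Mead',options=dict(maxfev=150,initial_simplex=np.vstack([p0]+[p0+d for d in np.diag([5,5,.1,5,5])])))
print('scene fit',r.fun,r.x.round(2))
E
python3 f3.py
```

```text
hover 42.02 p [ 561.54 -209.    174.04] F [-0.32 -0.62 -6.68] M [ 0.004  0.045 -0.008] g 0.171
scene lid 0.71 [ 563.2 -205.4   48.6]
scene lid_loop 0.95 [ 560.1 -206.8   84.3]
top lid 0.81 [ 565.1 -212.4   55.4]
top lid_loop 0.97 [ 563.4 -214.4   86.1]
top rest 0.52 [568.8 192.1   3.4]
scene fit 4160.542626861585 [ 5.6081e+02 -2.0823e+02  1.4000e-01  5.4803e+02 -2.1368e+02]
```

View pics/c5.png

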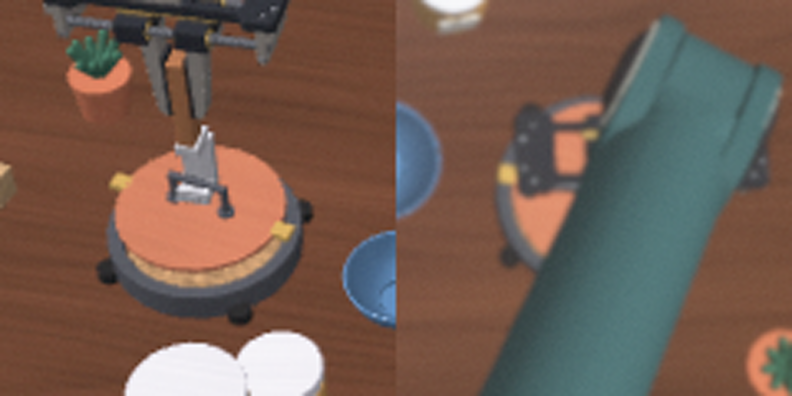

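```bash
cat > f4.py <<'E'
src=open('f2.py').read().split("full=")[0];exec(src)
def iou(cam,mask,M,p0,Bx,z=0,ign=None):
    big=cv2.resize(mask[Bx[1]:Bx[3],Bx[0]:Bx[2]].astype(np.float32),None,fx=S,fy=S)>.5
    def f(q):
        r=render(cam,[place(M,q[0],q[1],0,z)],Bx)
        m=np.isin(r,KEEP)
        return -(m&big).sum()/(m|big).sum()
    p0=np.array(p0,float);r=minimize(f,p0,method='Nelder-Mead',options=dict(maxfev=70,initial_simplex=np.vstack([p0,p0+[5,0],p0+[0,5]])))
    return r.x.round(2),round(r.fun,3)
def bx(cam,X,h): u,v=px(cam,X).astype(int);return (u-h,v-h,u+h,v+h)
ld=lambda f:cv2.imread('pics/'+f)
for cam,fn in (('scene','x.png'),('top','x2.png')):
    im=ld(fn);hsv=cv2.cvtColor(im,cv2.COLOR_BGR2HSV);B=bx(cam,[561,-209,15],44)
    cr=hsv[B[1]:B[3],B[0]:B[2]]
    dark=((hsv[...,1]<75)&(hsv[...,2]<125)).astype(np.uint8)
    dark=cv2.morphologyEx(dark,cv2.MORPH_OPEN,np.ones((2,2)));KEEP=[1,2,3]
    print(cam,'ring dark',iou(cam,dark,rest,(561,-209),B),dark[B[1]:B[3],B[0]:B[2]].sum())
    # filled version: convex hull of dark
    m=np.zeros_like(dark);ys,xs=np.nonzero(dark[B[1]:B[3],B[0]:B[2]]);cv2.fillConvexPoly(m,cv2.convexHull(np.c_[xs+B[0],ys+B[1]].astype(np.int32)),1)
    KEEP=[1,2,3,6,7,8];print(cam,'ring hull',iou(cam,m,rest,(561,-209),B))
im=ld('h1.png');hsv=cv2.cvtColor(im,cv2.COLOR_BGR2HSV);B=bx('scene',[561,-209,55],40)
cop=((hsv[...,0]<14)&(hsv[...,1]>115)&(hsv[...,2]>150)).astype(np.uint8)
n,l,stt,_=cv2.connectedComponentsWithStats(cop);u,v=px('scene',[575,-180,56]).astype(int)
k=1+np.argmax(stt[1:,4]*0+[(l[B[1]:B[3],B[0]:B[2]]==i).sum() for i in range(1,n)]);m=np.zeros_like(cop)
ys,xs=np.nonzero(l==k);cv2.fillConvexPoly(m,cv2.convexHull(np.c_[xs,ys].astype(np.int32)),1)
disc=cyl(0,78,0,6,1);KEEP=[1,2,3];print('lid',iou('scene',m,disc,(561,-209),B,50.1),m.sum(),B,stt[k])
E
python3 f4.py
```

```text
scene ring dark (array([ 566.87, -201.63]), np.float64(-0.846)) 1252
scene ring hull (array([ 565.86, -202.4 ]), np.float64(-0.936))
top ring dark (array([ 559.2 , -212.87]), np.float64(-0.768)) 923
top ring hull (array([ 559.18, -212.65]), np.float64(-0.948))
lid (array([ 561.76, -209.22]), np.float64(-0.966)) 1603 (np.int64(212), np.int64(164), np.int64(292), np.int64(244)) [ 227  187   51   39 1274]
```

```bash
cat > v.py <<'E'
from h import *
out=[]
for cam,f in (('scene','x.png'),('top','x2.png')):
    im=cv2.imread('pics/'+f);u,v=px(cam,[561,-209,30]).astype(int);h=40;k=10
    c=cv2.resize(im[v-h:v+h,u-h:u+h],None,fx=k,fy=k,interpolation=cv2.INTER_CUBIC)
    for (X,Y),col in (((561,-209),(0,255,0)),((566,-202.5),(255,0,255)),((559.2,-212.7),(255,255,0))):
        for r in (76.5,90):
            t=np.linspace(0,2*np.pi,100);P=[((px(cam,[X+r*np.cos(a),Y+r*np.sin(a),30])-[u-h,v-h]+.5)*k) for a in t]
            cv2.polylines(c,[np.int32(P)],True,col,1)
    out.append(c[50:650,:])
cv2.imwrite('pics/c6.png',cv2.resize(np.hstack(out),(800,300*600//600)) if 0 else cv2.resize(np.vstack(out),(400*600//600*1,600)) if 0 else cv2.resize(np.hstack(out),(800,300)))
cv2.imwrite('pics/c6s.png',out[0]);cv2.imwrite('pics/c6t.png',out[1])
E
python3 v.py
```

```text
(no output)
```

View pics/c6s.png

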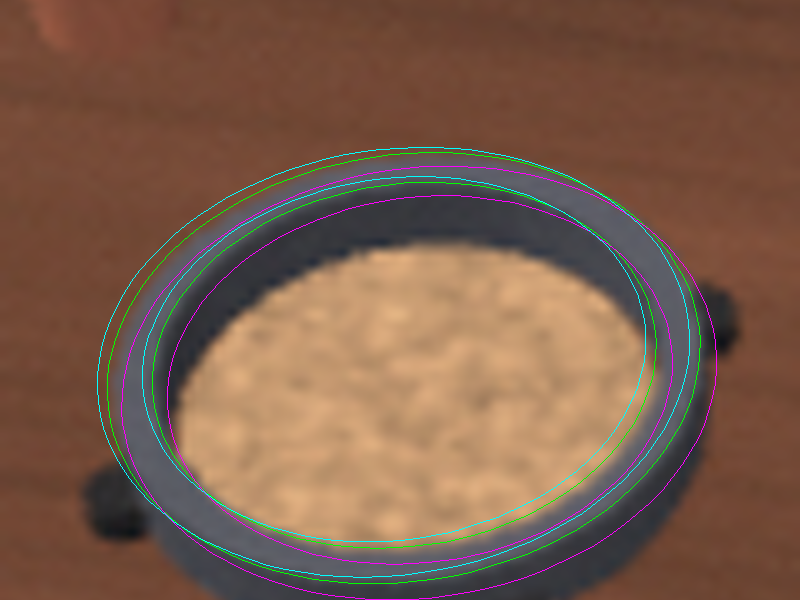

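View pics/c6t.png

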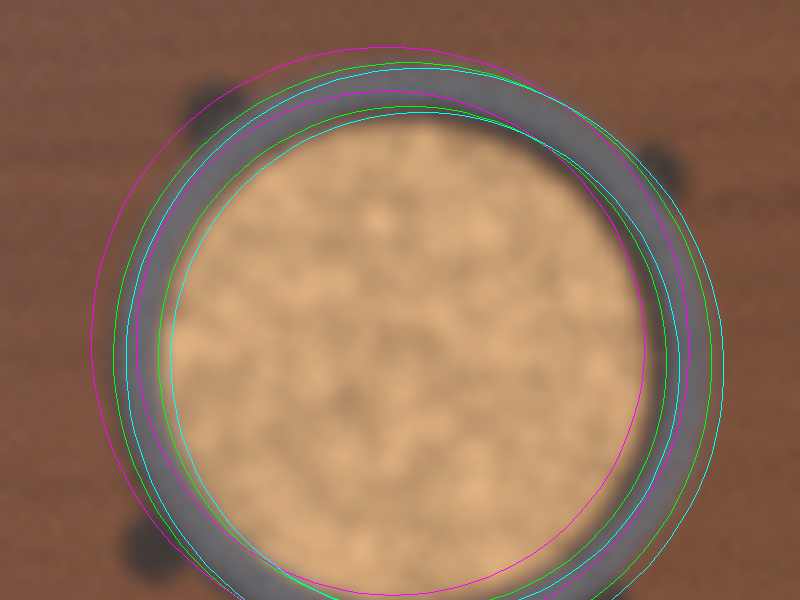

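```bash
cat > v2.py <<'E'
from h import *
im=cv2.imread('pics/h1.png');cam='scene';u,v=px(cam,[561,-209,40]).astype(int);h=40;k=10
c=cv2.resize(im[v-h:v+h,u-h:u+h],None,fx=k,fy=k,interpolation=cv2.INTER_CUBIC)
for (X,Y),z,rr,col in (((561.8,-209.2),56.1,(78,),(0,255,0)),((561.5,-205),56.1,(78,),(255,255,0)),((563,-207),30,(76.5,90),(255,0,255))):
  for r in rr:
    t=np.linspace(0,2*np.pi,100);P=[((px(cam,[X+r*np.cos(a),Y+r*np.sin(a),z])-[u-h,v-h]+.5)*k) for a in t]
    cv2.polylines(c,[np.int32(P)],True,col,1)
cv2.imwrite('pics/c7.png',c[100:700])
E
python3 v2.py
```

```text
(no output)
```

View pics/c7.png

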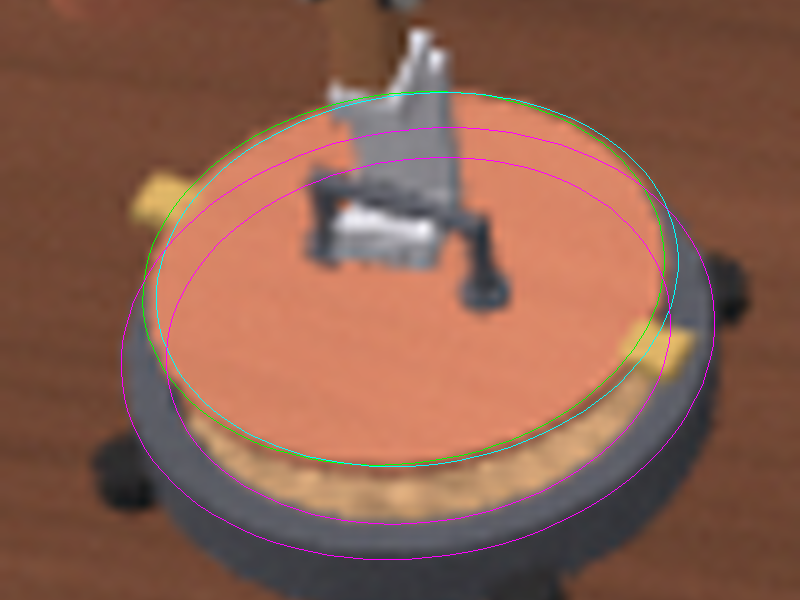

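The hover picture shows the lid level and nearly centred. In the same camera the ring's centre is about (+1,+1.5) mm from the lid's. The lid lags the lifter's yaw by about 0.17. I correct, lower gently, realign and unhook.

```bash
python3 - <<'E'
from turn import *
s=json.load(open('s.json'));F0=np.array(s['F0'])
c=np.array([562.5,-207.5])
robot.servo_line([*c,164],feed=30)
bad=False
for z in [162,160,158,156,155,154,153,152,151,149]:
    robot.servo_line([*c,z],feed=20);F,M,o=avg(2);F=F-F0;print(z,round(o['t'],2),F.round(2),np.round(o['tcp_pos'],2),flush=True)
    if z>=157 and F[2]>-1.5: bad=True;print('NOT SEATED?');break
    if abs(F[2])>10: bad=True;break
json.dump(dict(s,rc=list(c)),open('s.json','w'))
E
```

```text
162 43.23 [-0.02 -0.71 -4.89] [ 562.5  -207.52  162.04]
160 43.54 [-0.32 -0.4  -5.21] [ 562.46 -207.48  159.95]
158 43.86 [ 0.13 -0.47 -4.72] [ 562.46 -207.48  157.91]
156 44.17 [ 0.09  0.24 -5.06] [ 562.47 -207.47  155.92]
155 44.49 [-0.02  0.11 -4.6 ] [ 562.5  -207.49  154.99]
154 44.81 [ 1.06 -0.01 -4.8 ] [ 562.65 -207.56  154.09]
153 45.12 [0.03 0.06 0.26] [ 562.91 -207.69  153.54]
152 45.44 [ 0.14  0.34 -0.54] [ 562.54 -207.52  152.06]
151 45.76 [-0.13  0.24 -0.1 ] [ 562.47 -207.49  150.95]
149 46.08 [0.36 0.19 0.49] [ 562.46 -207.48  148.92]
```

```bash
python3 - <<'E'
from turn import *
s=json.load(open('s.json'));F0=np.array(s['F0']);y=-.16
c=np.array(s['rc'])+[0,2.5]
robot.servo_line([*c,146],feed=30,rotation=ori(y));F,M,o=avg(2);print('rot',(F-F0).round(2))
robot.servo_line([*c,ZO+37.2],feed=30);F,M,o=avg(3);F=F-F0;print('low',round(o['t'],2),F.round(2),np.round(o['tcp_pos'],2))
d=np.array([np.cos(y),np.sin(y)]);ok=abs(F[2])<3
for r in (4,8,14,20,28,38,48):
    if not ok: break
    robot.servo_line([*(c-r*d),ZO+37.2],feed=50);o=robot.observe();f=o['contact_force']-F0;print(r,round(o['t'],2),f.round(2),flush=True)
    ok=np.linalg.norm(f)<4
if ok:
    robot.servo_line([*(c-48*d),330],feed=200);st('up')
    a=snap('scene','e1.png')
    for n in ('lid','lid_loop'):
        for q in viewer.pinpoint(n,'scene')[:1]: print(n,w('scene',q['at']).round(1))
E
```

```text
rot [ 0.24  0.91 -0.6 ]
low 46.97 [-0.46 -0.07  0.26] [ 562.54 -205.09  138.13]
4 47.22 [-0.35  1.17 -0.65]
8 47.47 [-0.12 -0.76 -0.17]
14 47.73 [ 0.89  0.41 -0.79]
20 48.0 [ 0.97  0.17 -0.64]
28 48.31 [ 0.15  0.01 -0.46]
38 48.66 [0.65 0.44 0.68]
48 49.01 [-0.43 -0.3  -0.06]
up 50.12 p [ 514.46 -197.07  328.8 ] F [-0.01 -0.35 -2.61] M [ 0.045 -0.05  -0.021] g 0.168
lid [ 566.2 -202.    30.1]
lid_loop [ 563.4 -203.8   64.5]
```

```bash
python3 - <<'E'
from turn import *
s=json.load(open('s.json'));F0=np.array(s['F0'])
h=[435.6,37.2]
robot.movep([*h,330],ori(-.21))
robot.servo_line([*h,125],feed=140)
for z in (116,110,108.5,107.5,107):
    robot.servo_line([*h,z],feed=40);F,M,o=avg(2);F=F-F0;print(z,round(o['t'],2),F.round(2),np.round(o['tcp_pos'],2),flush=True)
    if F[2]>3: break
grip(.6,10);robot.hold(.2);st('open')
robot.servo_line([*h,300],feed=150)
grip(1.0)
st('clear')
a=snap('scene','e2.png')
for n in ('lid','lid_loop','lifter_grip'):
    for q in viewer.pinpoint(n,'scene')[:3]: print(n,w('scene',q['at']).round(1))
b=snap('top','e3.png')
cv2.imwrite('pics/c8.png',cv2.resize(a[110:270,200:440],(780,520),interpolation=cv2.INTER_CUBIC)[:,:,::-1])
E
```

```text
116 53.3 [0.38 0.05 0.17] [435.59  37.15 115.94]
110 53.67 [-0.01 -0.57 -0.73] [435.52  37.15 109.88]
108.5 53.98 [0.15 0.64 0.34] [435.63  37.2  108.52]
107.5 54.3 [ 0.14 -0.07 -0.28] [435.59  37.19 107.49]
107 54.62 [ 0.03  0.01 -0.67] [435.61  37.21 107.01]
open 55.54 p [435.59  37.19 106.99] F [0.29 0.72 0.22] M [ 0.02  -0.034  0.022] g 0.596
clear 57.67 p [435.62  37.21 300.02] F [-0.14 -0.49 -0.39] M [-0.018 -0.006 -0.04 ] g 1.0
lid_loop [ 561.1 -204.4   62.2]
lid_loop [566.  196.4 108.9]
lifter_grip [435.2  35.4 127.2]
lifter_grip [342.4 -23.3 118.2]
lifter_grip [387.2 148.  120. ]
```

View pics/c8.png

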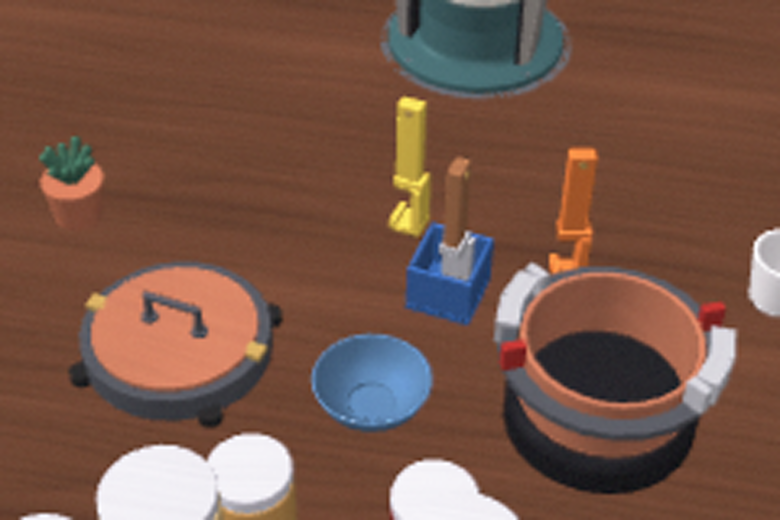

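The lid sits flat in the ring at about (175,330), and the wooden lifter stands upright in the blue holder at about (455,220). Everything else in view is where it was.

```bash
python3 -c "
from cell import robot
robot.job_done()"
```

```text
the job is handed in; nothing more can be done
```

I took the wooden lifter from the blue holder, hooked the loop and turned the lid counter-clockwise until it met the stop. I then lifted the lid off level, set it in the cooling ring, stood the lifter back in its holder and handed the job in. No verdict is reported. My last state reading before hand-in was at 57.7 s of the 72 s limit.

**Turn:** friction held steady at about 0.125 N m, and I stopped when it had risen to 0.34 N m. I backed off 0.02 rad before lifting. The stop's deflection is my estimate, about 0.02 rad.

**Lift and set-down:** the lift had no jam; the lid weighed about 4.7 N. It met the ring at exactly the seated height, and the measured force after touchdown was under 1 N.

**Last checks:**
- The final picture shows the lid flat in the ring, and the network puts the lifter's grip point at 127 mm, upright near the holder's centre.
- The plant, bowl and both look-alike lifters look unmoved. The other bystanders I did not check one by one.

**Disagreements:**
- The two cameras differed by about 3.5 mm on the ring's sideways position, so I placed the lid relative to the ring in one camera.
- In the final picture the lid itself was not reported by name. One loop reading appeared on the empty warmer, which I took to be false.

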